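# Drive the spar pin home with the spring pin driver

## Robot

A 6-joint arm with a two-finger parallel gripper is mounted at the origin on the work surface. World frame = base frame: x ahead of the robot, y to its left, z up, the work surface at z = 0. Lengths are in m, angles in rad, forces in N, time in s.
With the tool pointing down it reaches from about 0.35 to 0.775 m from the base axis. Payload 5.5 kg.
Tool frame: the origin (TCP) lies at the very end of the fingers, on their centre line; the grasp point (between the pads) lies 19 mm behind it; z points along the fingers, y is the direction in which the jaws open and shut (so a half turn about z gives the same grasp; the last joint's range is limited). The gripper opens to 85 mm and grips with 20 to 120 N. Pads are 22 mm wide; open, the fingers measure 114 mm over their backs; the gripper's body (76 mm by 85 mm) begins 54 mm behind the grasp point. The pads swing forward as they close: fully open they stand 13 mm farther back than shut.
Start: joints at [0.976, 0.313, 0.046, 1.304, 0, 1.431], TCP at [0.253, 0.517, 0.207] pointing down, gripper open.
Joint ranges: [-2.76, 2.76], [-0.86, 1.69], [-1.03, 1.26], [-2.2, 2.34], [-1.47, 1.5], [-3.14, 3.14]. Speed limits (rad/s): [2.57, 2.57, 3.14, 3.14, 3.14, 3.14].

## Interface

Orientations are given as a unit quaternion [w, x, y, z].
In Python, from workcell import env gives the robot as it stands. The module is installed in compiled form; this text tells all that it offers.
- The arm moves only by the shell command python3 -m pendant 'ROWS' [FORCE]. ROWS is JSON, a list of rows, each an object with "fingers": the finger opening in mm, from 0 to 85.4; "delta_pos": the shift along the tool's x, y, z in mm, a list of three; "angular": the turn, a rotation vector about the tool's x, y, z in rad, a list of three. In form: [{"fingers": fingers, "delta_pos": [x, y, z], "angular": [ax, ay, az]}, ...]. A call has 1 to 12 rows; each row shifts and turns the commanded pose from where the row before left it, along the tool's axes as they then stand; what a row does not reach is not made up. A row lasts 1/10 s, in which the tool goes at most 50 mm and 8.59 degrees, less where a joint would pass 70% of its speed; a pose out of reach is approached as far as the arm can. A call is refused whole if a number of a shift passes 50 or a number of a turn 0.15, either way. A call with a gripper value outside its range is refused whole. The fingers move at their own pace and stop on an object; FORCE is the grip in N (left out, the last holds). Time passes only in rows, so rows that do not move let the fingers close. It gives the time, the measured TCP pose, the force and the opening at its end, in the units of the state.
- env.get_state(): the state, without advancing time (a new reading comes with each control period).
- env.read_camera(name): name is "scene" or "top" or "wrist"; returns the picture (480x640x3 uint8, blue, green, red); there is no depth.
- env.camera_params(name): a dict with "fx", "fy", "cx", "cy" (pixels), "view" (4x4, takes a point from world to camera coordinates). Camera axes: x right, y up, looking along -z (the intrinsics and any distortion apply to the point x, -y, -z); pixel columns grow to the right and rows downward; lengths in m; the calibration is good to about 2 mm. A picture is of the moment at which its call begins: read the wrist's pose just before it. camera_params takes no time and is no camera call; for the wrist camera it gives the pose at the moment of the call.
- env.hand_in(): hands the job in, once; it reports no verdict.
The state is a dict: "clock": time; "joint_pos": joint angles; "qvel": joint speeds; "tau": joint torques, N m; "tcp_pos": TCP position; "orientation": TCP orientation; "wrist_force": force on the tool from outside, world axes, zero at the start; "ft_torque": the same for the moment, N m; "finger_gap": finger opening in m.
Only numpy, scipy, OpenCV 4.12 (cv2) and the standard library are available. Lean on these libraries where they do the work, as an engineer would, in place of code of your own. Each camera call takes 0.05 s, during which the arm holds its last target. There are 200 camera calls.

## Task

Drive the brass pin fully home into the clamped wooden spar block with the spring pin driver: draw its striker back by the black handle until the sear catches, without ramming it into the rear rubber buffer, and take your hand off so that it stays cocked. Then gently press the red trip button to fire it and let the button come up again. Keep off the handle as it fires, and leave the spray can, the tub and the hammer alone.

Things in the scene. Friction and masses are not known exactly. Their poses are not given: they have to be found in the camera images.
- rig: bench pin driver, fixed: grey base plate 350 x 175 x 12 mm (x -175 to 175, y -60 to 115 in its frame). Origin on the underside below the striker's axis (50 mm up); own z up; own x from the handle end to the clamped wooden block. The striker is drawn along own -x, fires along +x. Handle, red button and the block with clamp (96 mm high, x 112 to 165) apart, nothing on it is over 75 mm high
- striker: sprung steel striker bar; origin on the rig's origin at rest, draw = its travel along the rig's -x, spring some 240 N/m. The adjustable sear's setting is not known: cocked, it rests at a draw of 29 to 56 mm. 2 mm past that its tail meets a rubber buffer. Once caught, it eases those 2 mm forward and the pull vanishes. Fired, it flies past 0, hits the pin and settles near draw 0
- handle_grip (a point): centre of the striker's upright black handle, a cylinder 22 mm across, 90 to 135 mm above the bench, on a 14 mm steel stem. This point is 112.5 mm above the bench, at x -56 mm, y 0 in the rig's frame at draw 0, and moves with the striker. It can be gripped or hooked from above
- buffer (a joint): compression of the rubber rear buffer in m, 0 when free, about 2500 N/m (ten times as stiff as the striker's spring). More than 0.004 is ramming it. It is too little to read well: feel for it
- trip: the red trip button (see trip_top); origin on the rig's origin when up, sinks straight down when pressed, stop at 13 mm. Linked to the sear tooth: as the striker is drawn over the tooth (last 14 mm before it catches) it dips up to 8 mm, at some extra pull, then snaps up. With the striker cocked, pressing it some 3 to 6 mm at 3 to 8 N fires; it springs back up when let go
- trip_top (a point): centre of the top face of the button's red round cap (34 mm across, 8 mm thick), 100 mm above the bench when up, at x 30 mm, y 78 mm in the rig's frame. Press straight down. Over 20 N is too rough
- pin (a joint): how far the brass pin has been driven in m: 0 to 0.0015 at the start (its head stands about 8 mm off the block), 0.008 fully home (head against the block). A full shot of the striker drives it home
- pin_head (a point): centre of the struck face of the brass pin's head (18 mm across), 50 mm above the bench, facing the striker's nose (6 mm away at draw 0 at the start, along the rig's x)
- spray_can: bystander: black spray can, 66 mm across, 190 mm tall, standing on the bench on the rig's -y side; origin at its base centre
- tub: bystander: white open plastic tub, 100 mm across, 85 mm tall, on the rig's +y side; origin at its base centre
- hammer: bystander: hand hammer lying on the bench, on the rig's +y side; origin on its underside, handle along own -x

How it is judged:
On the way, in this order (a step that is already met when the one before it is completed fails the run):
1. the striker is drawn and held by its sear, the robot off it, the buffer free and the trip button up (x of striker in the frame of rig below -0.026 m and contact force between each of the arm, the fingers and striker below 0.1 N and value of joint buffer below 0.001 m and z of trip in the frame of rig above -0.002 m), for 0.3 s.
2. the striker has fired and the pin is home (value of joint pin above 0.007 m and x of striker in the frame of rig above -0.015 m), for 0.2 s.
At the end, for the whole second after the job is handed in: the pin is home (within 1 mm), the striker is fired and at rest within 8 mm of its draw 0, and the trip button is up (within 2 mm) (value of joint pin above 0.007 m and x of striker in the frame of rig between -0.008 and 0.008 m and z of trip in the frame of rig above -0.002 m); the robot touches nothing.
It fails at once if the rear buffer is rammed (squeezed by more than 4 mm) (value of joint buffer above 0.004 m).
It fails at once if the trip button is pressed with more than 20 N (contact force between any of the fingers, the arm and trip above 20 N).
It fails at once if the striker flies while the robot is against its handle (linear speed of striker above 0.4 m/s and contact force between any of the fingers, the arm and striker above 1 N).
It fails at once if the spray can, the tub or the hammer is disturbed (moved more than 20 mm) (distance of any of spray_can, tub, hammer from where it was at the start of the episode above 0.02 m).
It also fails if it takes over 69 s, if anything falls off the work surface, if the arm or the gripper's body presses on something with over 40 N, if the wrist force passes 120 N, or if a joint passes its speed limit or range.

## Working session

There is one attempt and no reset: what is moved stays moved. The work goes in short steps, Python scripts to look and compute and a shell command to move; the robot and the scene stay as the last step left them, time stands still between calls to the robot, and variables do not carry over. Pictures are saved under pics/ and viewed, about 8 in all and at most 12, crops included, and the job is handed in when it is done.

```bash
mkdir -p pics; python3 - <<'E'
from workcell import env
import cv2,numpy as np
a=env.read_camera("scene");b=env.read_camera("top")
cv2.imwrite("pics/s0.png",a);cv2.imwrite("pics/t0.png",b)
for n in("scene","top"):
    p=env.camera_params(n);print(n,{k:np.round(v,4).tolist() for k,v in p.items()})
s=env.get_state();print({k:np.round(v,3).tolist() for k,v in s.items()})
E
```

```text
scene {'fx': 550.7204, 'fy': 550.7204, 'cx': 313.0539, 'cy': 234.5064, 'view': [[-0.8767, 0.481, 0.0014, 0.5253], [-0.3869, -0.7068, 0.5922, 0.2479], [0.2858, 0.5187, 0.8058, -1.1247], [0.0, 0.0, 0.0, 1.0]]}
top {'fx': 499.2885, 'fy': 499.2885, 'cx': 318.678, 'cy': 235.9509, 'view': [[-0.0107, -0.9999, -0.0043, 0.0512], [0.9753, -0.0114, 0.2204, -0.6447], [-0.2204, -0.0019, 0.9754, -0.9038], [0.0, 0.0, 0.0, 1.0]]}
{'clock': 0.1, 'joint_pos': [0.976, 0.314, 0.045, 1.304, 0.0, 1.431], 'qvel': [-0.001, -0.002, 0.002, -0.001, 0.001, 0.001], 'tau': [0.004, -48.172, 29.925, 0.013, -0.0, 0.0], 'tcp_pos': [0.252, 0.516, 0.207], 'orientation': [-0.0, 0.225, 0.974, -0.001], 'wrist_force': [0.222, -0.746, 1.292], 'ft_torque': [-0.023, -0.012, -0.049], 'finger_gap': 0.085}
```

View pics/s0.png

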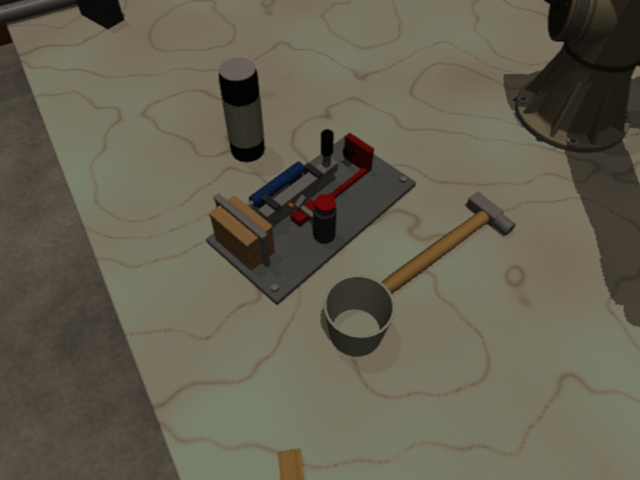

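View pics/t0.png

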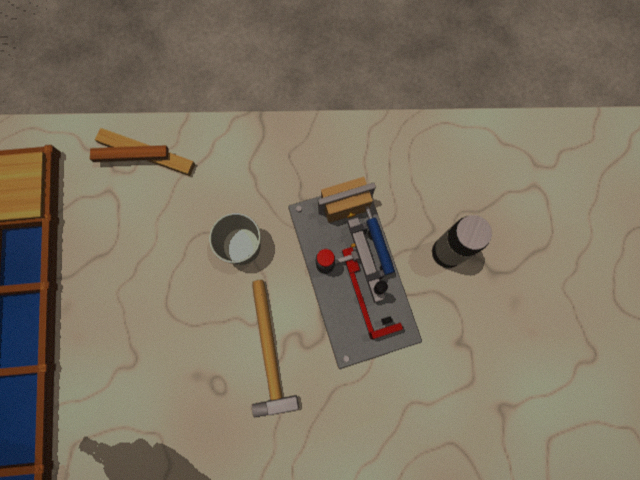

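The scene view shows the black handle near (327,140) and the red button near (325,203). The top view has the button at (326,261), the handle at (381,287), the can's base near (447,252), and plate corners near (289,206), (340,368) and (422,343). Next I measure these points.

```bash
cat > h.py <<'E'
from workcell import env
import cv2,numpy as np
def ray(n,u,v,p=None):
    p=p or env.camera_params(n);V=np.array(p["view"]);R=V[:3,:3]
    d=R.T@np.array([(u-p["cx"])/p["fx"],-(v-p["cy"])/p["fy"],-1]);return -R.T@V[:3,3],d
def onz(n,u,v,z):
    o,d=ray(n,u,v);return o+d*(z-o[2])/d[2]
def proj(n,P):
    p=env.camera_params(n);V=np.array(p["view"]);c=V[:3,:3]@P+V[:3,3]
    return np.array([p["cx"]+p["fx"]*c[0]/-c[2],p["cy"]-p["fy"]*c[1]/-c[2]])
def tri(a,b):
    A=0;B=0
    for o,d in(a,b):
        d=d/np.linalg.norm(d);M=np.eye(3)-np.outer(d,d);A=A+M;B=B+M@o
    return np.linalg.solve(A,B)
def blobs(m,box,amin=20):
    x0,y0,x1,y1=box;n,l,s,c=cv2.connectedComponentsWithStats(m[y0:y1,x0:x1].astype(np.uint8))
    return [(s[i,0]+x0,s[i,1]+y0,s[i,2],s[i,3],s[i,4],*np.round(c[i]+[x0,y0],1)) for i in range(1,n) if s[i,4]>=amin]
E
python3 - <<'E'
from h import *
np.set_printoptions(precision=4,suppress=True)
s=cv2.imread("pics/s0.png");t=cv2.imread("pics/t0.png")
red=lambda i:(i[...,2]>90)&(i[...,1]<50)&(i[...,0]<50)
blk=lambda i:i.max(2)<40
print("red s",*blobs(red(s),(280,180,380,240)),"\nred t",*blobs(red(t),(300,240,420,345)),sep="\n")
print("blk s",*blobs(blk(s),(300,120,345,175)),"blk t",*blobs(blk(t),(360,270,410,330),10),sep="\n")
# plate in top: grey mask, min-area rect
hsv=cv2.cvtColor(t,cv2.COLOR_BGR2HSV);g=((hsv[...,1]<40)&(hsv[...,2]<125)&(hsv[...,2]>50)).astype(np.uint8);m=np.zeros_like(g);m[195:375,280:430]=g[195:375,280:430]
c=max(cv2.findContours(m,0,2)[0],key=cv2.contourArea);r=cv2.minAreaRect(c);B=cv2.boxPoints(r);print("rect",B)
W=np.array([onz("top",*q,.012) for q in B]);print(W,[np.linalg.norm(W[i]-W[i-1]) for i in range(4)])
for n,(u,v) in {"btn":(326,260),"hnd":(381,287)}.items(): print(n,onz("top",u,v,.1 if n=="btn" else .135))
print("btn s",onz("scene",326,202,.1),"hnd s",onz("scene",327,133,.135),"can top s",onz("scene",239,69,.19),"can top t",onz("top",472,234,.19))
big=np.hstack([cv2.resize(t[240:340,300:420],(400,333),interpolation=2),cv2.resize(s[110:230,290:380],(300,400),interpolation=2)[:333]]);cv2.imwrite("pics/c1.png",big)
E
```

```text
red s
(np.int32(315), np.int32(194), np.int32(20), np.int32(16), np.int32(247), np.float64(324.8), np.float64(201.5))

red t
(np.int32(343), np.int32(247), np.int32(10), np.int32(9), np.int32(62), np.float64(347.4), np.float64(251.0))
(np.int32(317), np.int32(249), np.int32(17), np.int32(17), np.int32(235), np.float64(325.1), np.float64(257.2))
(np.int32(347), np.int32(260), np.int32(55), np.int32(78), np.int32(624), np.float64(368.1), np.float64(304.9))
blk s
(np.int32(321), np.int32(130), np.int32(12), np.int32(37), np.int32(369), np.float64(326.4), np.float64(146.3))
(np.int32(300), np.int32(164), np.int32(37), np.int32(11), np.int32(197), np.float64(316.6), np.float64(170.2))
blk t
(np.int32(374), np.int32(276), np.int32(14), np.int32(19), np.int32(145), np.float64(380.4), np.float64(286.6))
(np.int32(382), np.int32(317), np.int32(10), np.int32(7), np.int32(53), np.float64(386.7), np.float64(320.2))
rect [[287.272  205.8615]
 [370.8816 179.4584]
 [422.3123 342.3224]
 [338.7028 368.7254]]
[[ 0.7246  0.1096  0.012 ]
 [ 0.781  -0.0685  0.012 ]
 [ 0.4404 -0.1588  0.012 ]
 [ 0.3916  0.0077  0.012 ]] [np.float64(0.3481984880874925), np.float64(0.1867574145752697), np.float64(0.35229226972017635), np.float64(0.1735586666907084)]
btn [0.5925 0.0307 0.1   ]
hnd [ 0.5364 -0.0662  0.135 ]
btn s [0.5965 0.0366 0.1   ] hnd s [ 0.5382 -0.0643  0.135 ] can top s [ 0.6205 -0.2148  0.19  ] can top t [ 0.619  -0.2187  0.19  ]
```

View pics/c1.png

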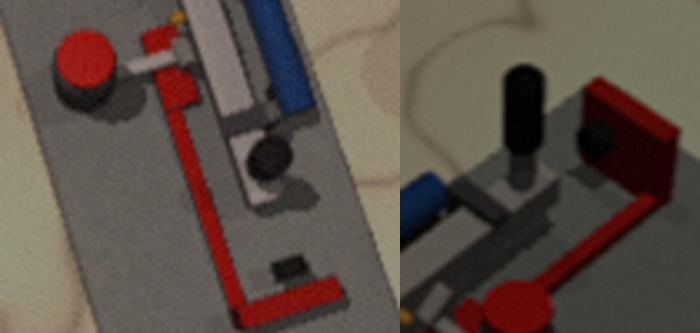

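```bash
cat >> h.py <<'E'
from scipy.spatial.transform import Rotation as Ro
def go(T,yaw):
    s=env.get_state();q=s["orientation"];R=Ro.from_quat([q[1],q[2],q[3],q[0]])
    Rt=Ro.from_matrix(np.array([[np.sin(yaw),np.cos(yaw),0],[-np.cos(yaw),np.sin(yaw),0],[0,0,-1]]).T.reshape(3,3).T)
    print("clk",s["clock"],"shift mm (tool)",R.inv().apply(np.array(T)-s["tcp_pos"])*1000,"turn",(R.inv()*Rt).as_rotvec(),"F",s["wrist_force"],"tcp",s["tcp_pos"])
E
python3 - <<'E'
from h import *
np.set_printoptions(precision=4,suppress=True)
bt=onz("top",325.3,257.3,.1);bs=onz("scene",325,201,.1);ht=onz("top",380.5,286.9,.135);hs=onz("scene",326.9,132.7,.135)
print(bt,bs,tri(ray("top",325.3,257.3),ray("scene",325,201)));print(ht,hs,tri(ray("top",380.5,286.9),ray("scene",326.9,132.7)))
b=(bt+bs)/2;h=(ht+hs)/2;d=(b-h)[:2];print("dist",np.linalg.norm(d),"yaw",np.degrees(np.arctan2(d[1],d[0])-np.arctan2(78,86)))
y=np.arctan2(d[1],d[0])-np.arctan2(78,86)
Rt=np.array([[np.sin(y),np.cos(y),0],[-np.cos(y),np.sin(y),0],[0,0,-1]]);print(np.linalg.det(Rt))
go([h[0],h[1],.207],y)
E
```

```text
[0.5977 0.0319 0.1   ] [0.5968 0.0341 0.1   ] [0.5971 0.0326 0.0989]
[ 0.5366 -0.0654  0.135 ] [ 0.538 -0.065  0.135] [ 0.5371 -0.0658  0.1338]
dist 0.1150547256023053 yaw 16.388345059019066
-1.0Traceback (most recent call last):
  File "<stdin>", line 8, in <module>
  File "h.py", line 22, in go
    Rt=Ro.from_matrix(np.array([[np.sin(yaw),np.cos(yaw),0],[-np.cos(yaw),np.sin(yaw),0],[0,0,-1]]).T.reshape(3,3).T)
  File "scipy/spatial/transform/_rotation.pyx", line 1143, in scipy.spatial.transform._rotation.Rotation.from_matrix
ValueError: Non-positive determinant (left-handed or null coordinate frame) in rotation matrix 0: [[ 0.2821  0.9594  0.    ]
 [-0.9594  0.2821  0.    ]
 [ 0.      0.     -1.    ]].
```

Both views agree within about 2 mm: button (0.597, 0.033), handle (0.537, -0.065), rig yaw 16.4°. The heights and the 115 mm spacing match the 116 mm spec.

```bash
sed -i 's/    Rt=.*/    c,w=np.cos(yaw),np.sin(yaw);Rt=Ro.from_matrix(np.array([[-w,c,0],[c,w,0],[0,0,-1]]))/' h.py
python3 - <<'E'
from h import *
np.set_printoptions(precision=3,suppress=True)
go([.537,-.065,.207],np.radians(16.4))
E
```

```text
clk 0.1 shift mm (tool) [-511.023 -397.026    0.018] turn [-0.002  0.     0.83 ] F [ 0.222 -0.746  1.292] tcp [0.252 0.516 0.207]
```

```bash
python3 -m pendant '[{"fingers":50,"delta_pos":[-35,-27,0],"angular":[0,0,0]},{"fingers":50,"delta_pos":[-35,-27,0],"angular":[0,0,0]},{"fingers":50,"delta_pos":[-35,-27,0],"angular":[0,0,0]},{"fingers":50,"delta_pos":[-35,-27,0],"angular":[0,0,0]},{"fingers":50,"delta_pos":[-35,-27,0],"angular":[0,0,0]},{"fingers":50,"delta_pos":[-35,-27,0],"angular":[0,0,0]},{"fingers":50,"delta_pos":[-35,-27,0],"angular":[0,0,0]},{"fingers":50,"delta_pos":[-35,-27,0],"angular":[0,0,0]},{"fingers":50,"delta_pos":[-35,-27,0],"angular":[0,0,0]},{"fingers":50,"delta_pos":[-35,-27,0],"angular":[0,0,0]},{"fingers":50,"delta_pos":[-35,-27,0],"angular":[0,0,0]},{"fingers":50,"delta_pos":[-35,-27,0],"angular":[0,0,0]}]' 20
python3 -m pendant '[{"fingers":50,"delta_pos":[0,0,0],"angular":[0,0,0.14]},{"fingers":50,"delta_pos":[0,0,0],"angular":[0,0,0.14]},{"fingers":50,"delta_pos":[0,0,0],"angular":[0,0,0.14]},{"fingers":50,"delta_pos":[0,0,0],"angular":[0,0,0.14]},{"fingers":50,"delta_pos":[0,0,0],"angular":[0,0,0.14]},{"fingers":50,"delta_pos":[0,0,0],"angular":[0,0,0.13]},{"fingers":50,"delta_pos":[0,0,0],"angular":[0,0,0]}]'
python3 - <<'E'
from h import *
np.set_printoptions(precision=3,suppress=True)
go([.537,-.065,.207],np.radians(16.4))
E
```

```text
clock: 1.3
tcp_pos: [0.4878, 0.0393, 0.207]
orientation: [-0.0, 0.226, 0.974, 0.0]
wrist_force: [1.1, 0.3, 1.1]
finger_gap: 0.0502
clock: 2.0
tcp_pos: [0.4873, 0.041, 0.2069]
orientation: [-0.0, 0.599, 0.801, -0.0]
wrist_force: [-0.5, 0.6, -0.7]
finger_gap: 0.0497
clk 2.0 shift mm (tool) [-115.733   17.859   -0.161] turn [-0.001 -0.    -0.001] F [-0.49   0.581 -0.654] tcp [0.487 0.041 0.207]
```

```bash
python3 -m pendant '[{"fingers":50,"delta_pos":[-39,6,0],"angular":[0,0,0]},{"fingers":50,"delta_pos":[-39,6,0],"angular":[0,0,0]},{"fingers":50,"delta_pos":[-38,6,0],"angular":[0,0,0]},{"fingers":50,"delta_pos":[0,0,0],"angular":[0,0,0]},{"fingers":50,"delta_pos":[0,0,0],"angular":[0,0,0]}]'
python3 - <<'E'
from h import *
np.set_printoptions(precision=3,suppress=True)
go([.537,-.065,.207],np.radians(16.4))
print("expect hnd top",proj("wrist",np.array([.537,-.065,.135])),"btn",proj("wrist",np.array([.597,.033,.1])))
w=env.read_camera("wrist");cv2.imwrite("pics/w1.png",w)
E
```

```text
clock: 2.5
tcp_pos: [0.5373, -0.0658, 0.2066]
orientation: [-0.001, 0.599, 0.801, -0.0]
wrist_force: [1.0, 0.6, 0.1]
finger_gap: 0.05
clk 2.5 shift mm (tool) [ 0.866 -0.105 -0.375] turn [-0.001 -0.001  0.   ] F [1.019 0.584 0.145] tcp [ 0.537 -0.066  0.207]
expect hnd top [321.299 244.794] btn [429.582 137.729]
```

View pics/w1.png

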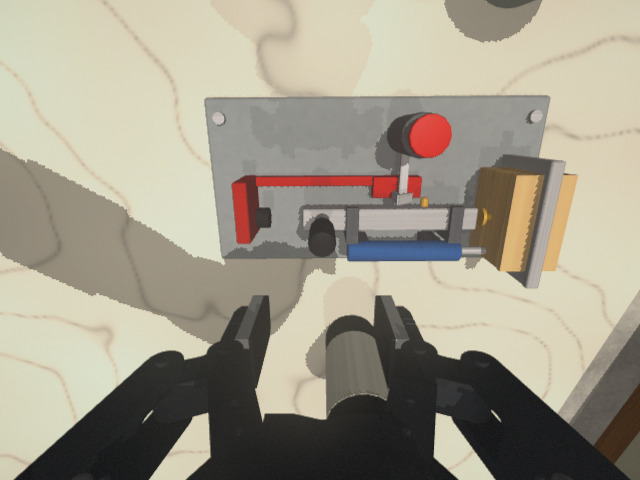

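The wrist view shows the handle top at about (321,245) and the cap at (430,135), within 3 px of prediction. The rig is square to the jaws and the path down is clear.

```bash
python3 -m pendant '[{"fingers":50,"delta_pos":[0,0,30],"angular":[0,0,0]},{"fingers":50,"delta_pos":[0,0,30],"angular":[0,0,0]},{"fingers":50,"delta_pos":[0,0,20],"angular":[0,0,0]},{"fingers":50,"delta_pos":[0,0,15],"angular":[0,0,0]},{"fingers":50,"delta_pos":[0,0,10],"angular":[0,0,0]},{"fingers":50,"delta_pos":[0,0,0],"angular":[0,0,0]}]'
python3 -m pendant '[{"fingers":50,"delta_pos":[0,-5,0],"angular":[0,0,0]},{"fingers":50,"delta_pos":[0,-5,0],"angular":[0,0,0]},{"fingers":50,"delta_pos":[0,0,0],"angular":[0,0,0]},{"fingers":50,"delta_pos":[0,0,0],"angular":[0,0,0]}]'
python3 -m pendant '[{"fingers":50,"delta_pos":[0,-4,0],"angular":[0,0,0]},{"fingers":50,"delta_pos":[0,-4,0],"angular":[0,0,0]},{"fingers":50,"delta_pos":[0,-4,0],"angular":[0,0,0]},{"fingers":50,"delta_pos":[0,0,0],"angular":[0,0,0]},{"fingers":50,"delta_pos":[0,0,0],"angular":[0,0,0]}]'
```

```text
clock: 3.15
tcp_pos: [0.5362, -0.0639, 0.1012]
orientation: [-0.001, 0.598, 0.801, -0.0]
wrist_force: [-0.3, -0.3, -0.4]
finger_gap: 0.0503
clock: 3.55
tcp_pos: [0.5283, -0.0682, 0.103]
orientation: [0.001, 0.599, 0.801, 0.0]
wrist_force: [-0.2, 0.1, 0.0]
finger_gap: 0.0501
clock: 4.05
tcp_pos: [0.5168, -0.0715, 0.1025]
orientation: [0.0, 0.599, 0.801, 0.0]
wrist_force: [0.4, 1.0, 0.3]
finger_gap: 0.0503
```

```bash
cat >> h.py <<'E'
def feel(n=6):
    e=np.array([.9594,.2821]);L=[]
    for i in range(n):
        env.read_camera("top");s=env.get_state();L.append([np.dot(e,s["wrist_force"][:2]),np.dot(e,np.array(s["tcp_pos"][:2])-[.537,-.065])*1000,s["wrist_force"][2]])
    m=np.mean(L,0);print("t %.2f Fx %.2f  x %.1f mm  Fz %.2f"%(s["clock"],*m))
E
echo 'from h import *;feel()'>f.py; python3 f.py
python3 -m pendant '[{"fingers":50,"delta_pos":[0,-4,0],"angular":[0,0,0]},{"fingers":50,"delta_pos":[0,-4,0],"angular":[0,0,0]},{"fingers":50,"delta_pos":[0,0,0],"angular":[0,0,0]},{"fingers":50,"delta_pos":[0,0,0],"angular":[0,0,0]}]'; python3 f.py
```

```text
t 4.35 Fx 1.86  x -21.2 mm  Fz 1.32
clock: 4.75
tcp_pos: [0.509, -0.0737, 0.1024]
orientation: [0.0, 0.599, 0.801, 0.0]
wrist_force: [4.0, 0.9, -0.5]
finger_gap: 0.0501
t 5.05 Fx 3.77  x -29.3 mm  Fz 0.77
```

```bash
sed -i 's/feel()/feel(4)/' f.py
python3 -m pendant '[{"fingers":50,"delta_pos":[0,-4,0],"angular":[0,0,0]},{"fingers":50,"delta_pos":[0,-4,0],"angular":[0,0,0]},{"fingers":50,"delta_pos":[0,0,0],"angular":[0,0,0]}]' >/dev/null; python3 f.py
python3 -m pendant '[{"fingers":50,"delta_pos":[0,-2,0],"angular":[0,0,0]},{"fingers":50,"delta_pos":[0,-2,0],"angular":[0,0,0]},{"fingers":50,"delta_pos":[0,0,0],"angular":[0,0,0]}]' >/dev/null; python3 f.py
python3 -m pendant '[{"fingers":50,"delta_pos":[0,-2,0],"angular":[0,0,0]},{"fingers":50,"delta_pos":[0,0,0],"angular":[0,0,0]}]' >/dev/null; python3 f.py
```

```text
t 5.55 Fx 6.19  x -36.6 mm  Fz -0.44
t 6.05 Fx 6.12  x -40.5 mm  Fz -0.51
t 6.45 Fx 5.49  x -42.7 mm  Fz -0.54
```

```bash
sed -i 's/feel(4)/feel(8)/' f.py; python3 f.py
python3 -m pendant '[{"fingers":50,"delta_pos":[0,-1,0],"angular":[0,0,0]},{"fingers":50,"delta_pos":[0,0,0],"angular":[0,0,0]}]' >/dev/null; python3 f.py
```

```text
t 6.85 Fx 5.70  x -42.7 mm  Fz -0.25
t 7.45 Fx 6.79  x -43.4 mm  Fz -1.21
```

```bash
cat >> h.py <<'E'
def btn():
    for n,bx in(("scene",(300,180,350,225)),("wrist",(300,0,640,330))):
        i=env.read_camera(n).astype(int);m=(i[...,2]>90)&(i[...,1]<50)&(i[...,0]<50)
        b=max(blobs(m,bx,1) or [(0,)*7],key=lambda k:k[4]);print(n,[float(v) for v in b],end=" ")
    print()
E
echo 'from h import *;feel(6);btn()'>f.py; python3 f.py
python3 -m pendant '[{"fingers":50,"delta_pos":[0,-1,0],"angular":[0,0,0]},{"fingers":50,"delta_pos":[0,0,0],"angular":[0,0,0]}]' >/dev/null; python3 f.py
python3 -c '
from h import *
cv2.imwrite("pics/s2.png",np.vstack([cv2.resize(env.read_camera("scene")[100:260,220:420],(400,320)),cv2.resize(env.read_camera("wrist"),(400,300))[:280]]))'
```

```text
t 7.75 Fx 6.32  x -43.4 mm  Fz -0.78
scene [307.0, 187.0, 35.0, 26.0, 341.0, 323.7, 202.8] wrist [536.0, 105.0, 73.0, 67.0, 3564.0, 573.4, 138.9] 
t 8.35 Fx 5.86  x -44.6 mm  Fz -0.77
scene [307.0, 187.0, 36.0, 25.0, 339.0, 324.0, 202.4] wrist [540.0, 105.0, 74.0, 67.0, 3687.0, 577.1, 138.6]
```

View pics/s2.png

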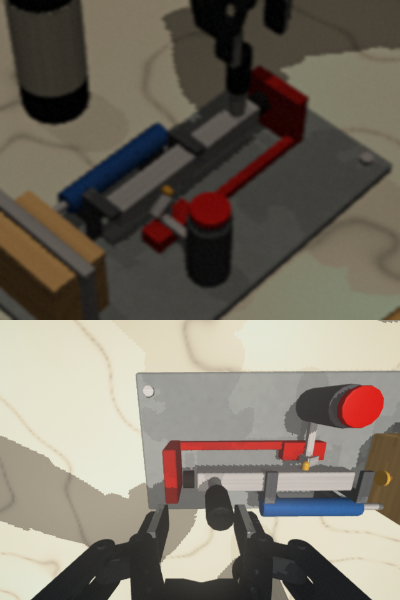

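```bash
python3 - <<'E'
from h import *
np.set_printoptions(precision=1,suppress=True)
for z in (.1,.096,.092,.088):
    print(z,proj("wrist",np.array([.597,.033,z])), proj("scene",np.array([.597,.033,z])))
w=env.read_camera("wrist");print(env.get_state()["clock"])
c=w[200:360,240:500];cv2.imwrite("pics/w2.png",cv2.resize(c,(780,480),interpolation=2))
E
```

```text
0.1 [586.2 142.6] [324.6 200.6]
0.096 [580.1 142.4] [324.5 202.2]
0.092 [574.3 142.1] [324.5 203.8]
0.088 [568.8 141.8] [324.4 205.4]
8.6
```

View pics/w2.png

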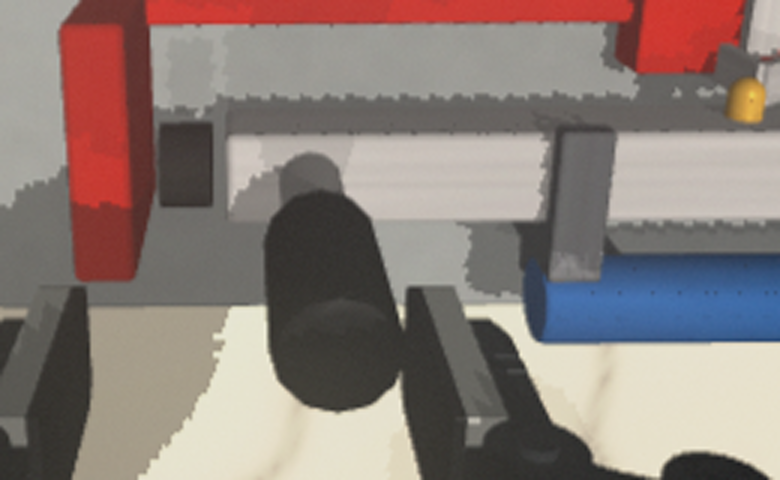

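The wrist crop shows a gap between the tail (x≈228) and the black buffer (right edge x≈213) of about 5 px, roughly 3 mm. I'll approach in 1 mm steps, measuring the gap and the force each time.

```bash
cat >> h.py <<'E'
def gap():
    g=env.read_camera("wrist")[252:264].mean((0,2));a=g[285:332];i=int(np.argmin(a[:25]))
    t=i+next((k for k in range(len(a)-i) if a[i+k]>140),0)
    print("gray",285,a[10:45].astype(int).tolist(),"bright from",285+t)
E
echo 'from h import *;feel(6);btn();gap()'>f.py; python3 f.py
for k in 1; do python3 -m pendant '[{"fingers":50,"delta_pos":[0,-1,0],"angular":[0,0,0]},{"fingers":50,"delta_pos":[0,0,0],"angular":[0,0,0]}]' >/dev/null; python3 f.py; done
python3 -m pendant '[{"fingers":50,"delta_pos":[0,-1,0],"angular":[0,0,0]},{"fingers":50,"delta_pos":[0,0,0],"angular":[0,0,0]}]' >/dev/null; python3 f.py
```

```text
t 8.90 Fx 6.06  x -44.6 mm  Fz -0.58
scene [307.0, 187.0, 36.0, 25.0, 335.0, 323.8, 202.5] wrist [540.0, 105.0, 74.0, 67.0, 3667.0, 577.2, 138.6] 
gray 285 [62, 62, 62, 62, 62, 62, 62, 61, 62, 62, 61, 62, 62, 62, 62, 53, 103, 110, 110, 109, 120, 159, 183, 195, 194, 193, 193, 189, 175, 167, 170, 170, 161, 155, 153] bright from 316
t 9.55 Fx 6.10  x -45.7 mm  Fz -0.48
scene [314.0, 187.0, 30.0, 23.0, 291.0, 326.1, 200.2] wrist [548.0, 105.0, 76.0, 69.0, 3964.0, 586.0, 138.8] 
gray 285 [63, 62, 62, 62, 62, 62, 62, 62, 62, 62, 61, 62, 62, 62, 62, 62, 59, 72, 105, 109, 121, 159, 183, 195, 196, 197, 185, 178, 181, 182, 169, 157, 151, 148, 148] bright from 316
t 10.20 Fx 7.02  x -46.2 mm  Fz -1.64
scene [314.0, 186.0, 29.0, 24.0, 291.0, 326.0, 200.3] wrist [549.0, 105.0, 76.0, 68.0, 3950.0, 586.9, 138.7] 
gray 285 [68, 62, 61, 61, 61, 61, 62, 62, 62, 62, 61, 61, 62, 62, 62, 62, 61, 54, 93, 108, 119, 159, 183, 195, 196, 196, 193, 179, 176, 181, 177, 163, 153, 148, 148] bright from 316
```

The button snapped up on the first of those steps (wrist cap 577→586, scene row 202.5→200.2), so the sear has caught. I'll ease off forward and check that the pull vanishes.

```bash
python3 -m pendant '[{"fingers":50,"delta_pos":[0,1,0],"angular":[0,0,0]},{"fingers":50,"delta_pos":[0,1,0],"angular":[0,0,0]},{"fingers":50,"delta_pos":[0,1,0],"angular":[0,0,0]},{"fingers":50,"delta_pos":[0,1,0],"angular":[0,0,0]},{"fingers":50,"delta_pos":[0,1,0],"angular":[0,0,0]},{"fingers":50,"delta_pos":[0,1,0],"angular":[0,0,0]},{"fingers":50,"delta_pos":[0,0,0],"angular":[0,0,0]}]'; python3 f.py
```

```text
clock: 11.05
tcp_pos: [0.4968, -0.0769, 0.102]
orientation: [-0.0, 0.599, 0.801, -0.0]
wrist_force: [0.0, -0.0, 0.5]
finger_gap: 0.0497
t 11.35 Fx 0.25  x -41.7 mm  Fz 0.22
scene [314.0, 188.0, 28.0, 22.0, 285.0, 325.8, 200.5] wrist [540.0, 105.0, 76.0, 69.0, 3898.0, 578.5, 139.5] 
gray 285 [62, 62, 62, 62, 62, 62, 62, 62, 62, 62, 59, 51, 103, 110, 103, 151, 174, 195, 199, 198, 186, 184, 184, 184, 175, 173, 173, 170, 159, 153, 158, 146, 131, 119, 114] bright from 310
```

The pull is gone, so it's cocked. Now I centre the open jaws on the handle and lift off.

```bash
python3 -m pendant '[{"fingers":50,"delta_pos":[0,3,0],"angular":[0,0,0]},{"fingers":50,"delta_pos":[0,4,0],"angular":[0,0,0]},{"fingers":50,"delta_pos":[0,4,0],"angular":[0,0,0]},{"fingers":50,"delta_pos":[0,0,0],"angular":[0,0,0]},{"fingers":50,"delta_pos":[0,0,-15],"angular":[0,0,0]},{"fingers":50,"delta_pos":[0,0,-30],"angular":[0,0,0]},{"fingers":50,"delta_pos":[0,0,-30],"angular":[0,0,0]},{"fingers":50,"delta_pos":[0,0,-30],"angular":[0,0,0]},{"fingers":0,"delta_pos":[0,0,0],"angular":[0,0,0]},{"fingers":0,"delta_pos":[0,0,0],"angular":[0,0,0]},{"fingers":0,"delta_pos":[0,0,0],"angular":[0,0,0]},{"fingers":0,"delta_pos":[0,0,0],"angular":[0,0,0]}]'
python3 - <<'E'
from h import *
np.set_printoptions(precision=3,suppress=True)
s=env.read_camera("scene");cv2.imwrite("pics/s3.png",cv2.resize(s[100:260,220:420],(600,480),interpolation=2))
btn();go([.597,.033,.13],np.radians(16.4))
b=max(blobs(s.max(2)<40,(300,110,360,180)),key=lambda k:k[4]);print(b)
E
```

```text
clock: 12.7
tcp_pos: [0.507, -0.0737, 0.2059]
orientation: [-0.001, 0.599, 0.801, -0.0]
wrist_force: [0.2, -0.8, 0.2]
finger_gap: -0.0001
scene [315.0, 182.0, 33.0, 28.0, 296.0, 326.9, 199.5] wrist [447.0, 127.0, 15.0, 31.0, 69.0, 451.2, 143.7] 
clk 12.85 shift mm (tool) [ 77.105 116.248  76.313] turn [-0.001 -0.001 -0.   ] F [-0.327 -0.071  0.339] tcp [ 0.507 -0.074  0.206]
(np.int32(300), np.int32(120), np.int32(60), np.int32(60), np.int32(1235), np.float64(336.5), np.float64(154.0))
```

View pics/s3.png

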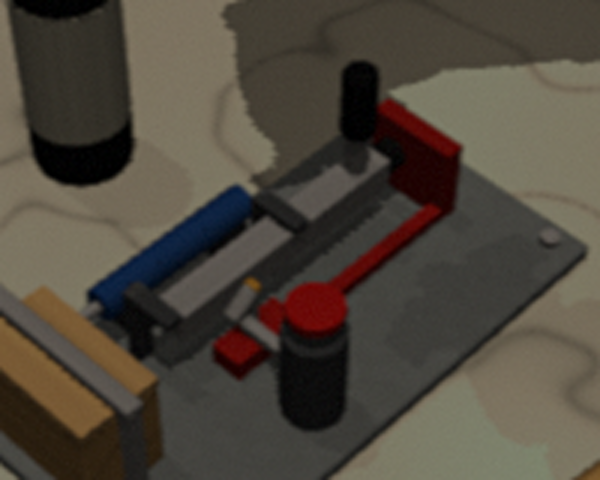

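The scene crop shows the striker staying back, its tail by the buffer with the hand off, and the button up. Next, over to the button.

```bash
python3 -m pendant '[{"fingers":0,"delta_pos":[26,39,0],"angular":[0,0,0]},{"fingers":0,"delta_pos":[26,39,0],"angular":[0,0,0]},{"fingers":0,"delta_pos":[25,38,0],"angular":[0,0,0]},{"fingers":0,"delta_pos":[0,0,0],"angular":[0,0,0]},{"fingers":0,"delta_pos":[0,0,30],"angular":[0,0,0]},{"fingers":0,"delta_pos":[0,0,30],"angular":[0,0,0]},{"fingers":0,"delta_pos":[0,0,20],"angular":[0,0,0]},{"fingers":0,"delta_pos":[0,0,10],"angular":[0,0,0]},{"fingers":0,"delta_pos":[0,0,0],"angular":[0,0,0]},{"fingers":0,"delta_pos":[0,0,0],"angular":[0,0,0]}]'
python3 - <<'E'
from h import *
np.set_printoptions(precision=3,suppress=True)
feel(4);go([.597,.033,.1],np.radians(16.4))
a=env.read_camera("scene");b=env.read_camera("wrist");cv2.imwrite("pics/s4.png",np.hstack([cv2.resize(a[130:250,270:390],(400,400),interpolation=2),cv2.resize(b,(400,300))[:,:].repeat(1,0) if 0 else cv2.copyMakeBorder(cv2.resize(b,(400,300)),0,100,0,0,0)]))
E
```

```text
clock: 13.85
tcp_pos: [0.5978, 0.0323, 0.1181]
orientation: [0.0, 0.599, 0.801, 0.0]
wrist_force: [0.5, -0.4, 0.6]
finger_gap: 0.0
t 14.05 Fx -0.07  x 86.3 mm  Fz -0.03
clk 14.05 shift mm (tool) [ 0.895 -1.203 18.719] turn [ 0.002  0.001 -0.   ] F [ 0.034 -0.155  0.967] tcp [0.598 0.032 0.119]
```

View pics/s4.png

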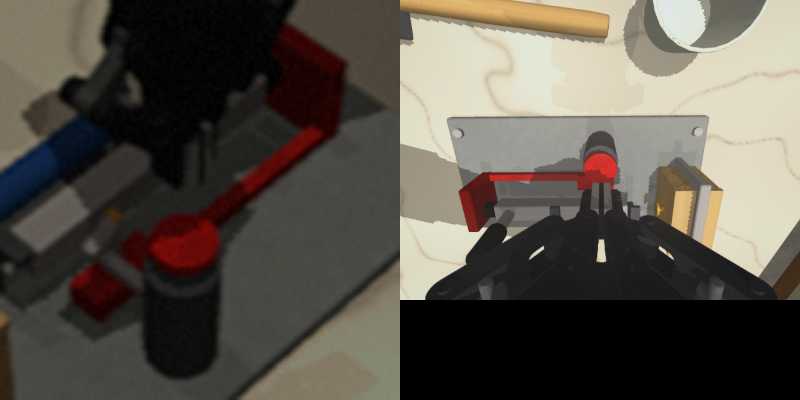

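The closed fingertips are centred over the cap, about 18 mm up, and the handle is well clear. Now I press slowly.

```bash
echo 'from h import *;feel(4);print(env.get_state()["tcp_pos"])'>g.py
python3 -m pendant '[{"fingers":0,"delta_pos":[0,0,8],"angular":[0,0,0]},{"fingers":0,"delta_pos":[0,0,6],"angular":[0,0,0]},{"fingers":0,"delta_pos":[0,0,0],"angular":[0,0,0]}]'>/dev/null; python3 g.py
python3 -m pendant '[{"fingers":0,"delta_pos":[0,0,2],"angular":[0,0,0]},{"fingers":0,"delta_pos":[0,0,2],"angular":[0,0,0]},{"fingers":0,"delta_pos":[0,0,0],"angular":[0,0,0]}]'>/dev/null; python3 g.py
python3 -m pendant '[{"fingers":0,"delta_pos":[0,0,1],"angular":[0,0,0]},{"fingers":0,"delta_pos":[0,0,1],"angular":[0,0,0]},{"fingers":0,"delta_pos":[0,0,0],"angular":[0,0,0]}]'>/dev/null; python3 g.py
```

```text
t 14.65 Fx -0.23  x 85.2 mm  Fz 0.03
[0.59746145 0.03267306 0.10328578]
t 15.15 Fx 0.32  x 85.5 mm  Fz -0.05
[0.59747887 0.03266599 0.09935229]
t 15.65 Fx 0.25  x 85.5 mm  Fz 0.32
[0.59740607 0.03267572 0.09728823]
```

```bash
echo 'from h import *;feel(3);print(env.get_state()["tcp_pos"][2]);i=env.read_camera("scene");b=blobs(i.max(2)<40,(320,110,350,180),1);c=env.read_camera("wrist");cv2.imwrite("pics/w_%.2f.png"%env.get_state()["clock"],c)'>g.py
for i in 1; do python3 -m pendant '[{"fingers":0,"delta_pos":[0,0,1],"angular":[0,0,0]},{"fingers":0,"delta_pos":[0,0,0],"angular":[0,0,0]}]'>/dev/null; python3 g.py; done
python3 -m pendant '[{"fingers":0,"delta_pos":[0,0,1],"angular":[0,0,0]},{"fingers":0,"delta_pos":[0,0,0],"angular":[0,0,0]}]'>/dev/null; python3 g.py
python3 -m pendant '[{"fingers":0,"delta_pos":[0,0,1],"angular":[0,0,0]},{"fingers":0,"delta_pos":[0,0,0],"angular":[0,0,0]}]'>/dev/null; python3 g.py
```

```text
t 16.00 Fx 0.15  x 85.5 mm  Fz -0.67
0.09628534132934533
t 16.45 Fx 0.78  x 85.5 mm  Fz -0.17
0.0952837289060449
t 16.90 Fx 0.14  x 85.5 mm  Fz 0.22
0.09427197767908169
```

```bash
python3 - <<'E'
from h import *
a=env.read_camera("scene");b=env.read_camera("wrist");cv2.imwrite("pics/s5.png",np.hstack([cv2.resize(a[130:250,270:390],(400,400),interpolation=2),cv2.resize(b[200:400,160:500],(400,235)).repeat(1,0) if 0 else cv2.resize(b[190:390,240:440],(400,400),interpolation=2)]))
E
```

```text
(no output)
```

View pics/s5.png

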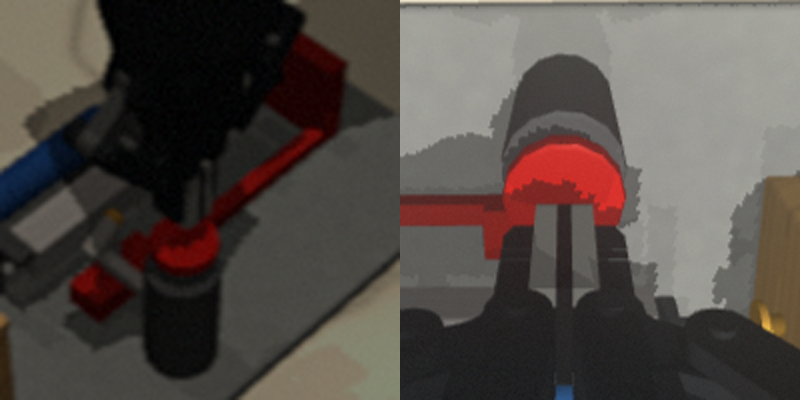

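The tips sit near the cap centre (wrist tip row 292, cap centre about 287) and look just short of touching. I'll keep going down 1 mm at a time.

```bash
P='x'; python3 -m pendant '[{"fingers":0,"delta_pos":[0,0,1],"angular":[0,0,0]},{"fingers":0,"delta_pos":[0,0,0],"angular":[0,0,0]}]'|grep -E "gap"; python3 g.py
python3 -m pendant '[{"fingers":0,"delta_pos":[0,0,1],"angular":[0,0,0]},{"fingers":0,"delta_pos":[0,0,0],"angular":[0,0,0]}]'>/dev/null; python3 g.py
python3 -m pendant '[{"fingers":0,"delta_pos":[0,0,1],"angular":[0,0,0]},{"fingers":0,"delta_pos":[0,0,0],"angular":[0,0,0]}]'>/dev/null; python3 g.py
```

```text
finger_gap: 0.0001
t 17.45 Fx -0.38  x 85.5 mm  Fz -0.49
0.09329564464417114
t 17.90 Fx 0.15  x 85.5 mm  Fz 0.15
0.09228400262845404
t 18.35 Fx -0.02  x 85.5 mm  Fz -0.08
0.0912657746799689
```

```bash
python3 - <<'E'
from h import *
np.set_printoptions(precision=1,suppress=True)
T=env.get_state()["tcp_pos"];print(T,proj("scene",T),proj("wrist",T))
for z in(.1,.092):print(proj("scene",np.array([.597,.034,z])),proj("wrist",np.array([.597,.034,z])))
a=env.read_camera("scene");b=env.read_camera("wrist");cv2.imwrite("pics/s6.png",np.hstack([cv2.resize(a[170:230,295:355],(400,400),interpolation=2),cv2.resize(b[240:340,270:370],(400,400),interpolation=2)]))
E
```

```text
[0.6 0.  0.1] [324.1 204.1] [321.4 288.3]
[324.9 201. ] [321.3 293.3]
[324.8 204.3] [321.3 286.6]
```

View pics/s6.png

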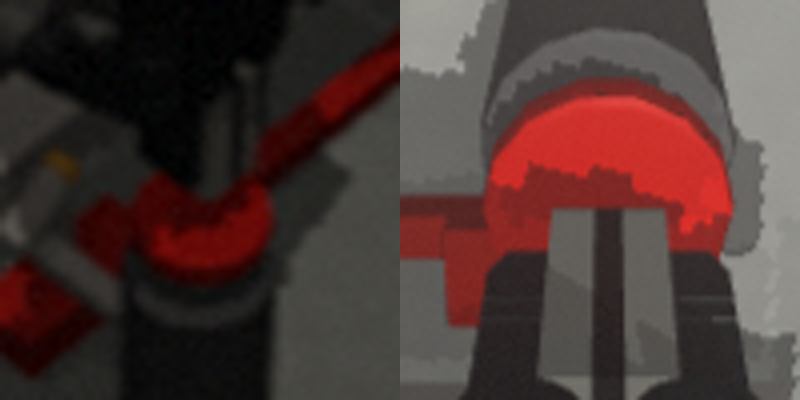

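Both views put the visible tip at z≈0.10, so the real tips are some 8 mm above the nominal TCP and about to touch. I'll continue in 1 mm steps.

```bash
sed -i 's/i=env.read.*//' g.py; python3 -m pendant '[{"fingers":0,"delta_pos":[0,0,1],"angular":[0,0,0]},{"fingers":0,"delta_pos":[0,0,0],"angular":[0,0,0]}]'>/dev/null; python3 g.py
python3 -m pendant '[{"fingers":0,"delta_pos":[0,0,1],"angular":[0,0,0]},{"fingers":0,"delta_pos":[0,0,0],"angular":[0,0,0]}]'>/dev/null; python3 g.py
python3 -m pendant '[{"fingers":0,"delta_pos":[0,0,1],"angular":[0,0,0]},{"fingers":0,"delta_pos":[0,0,0],"angular":[0,0,0]}]'>/dev/null; python3 g.py
python3 -m pendant '[{"fingers":0,"delta_pos":[0,0,1],"angular":[0,0,0]},{"fingers":0,"delta_pos":[0,0,0],"angular":[0,0,0]}]'>/dev/null; python3 g.py
```

```text
t 18.90 Fx -0.28  x 85.5 mm  Fz 0.21
0.0902774499728039
t 19.25 Fx 0.12  x 85.5 mm  Fz -0.15
0.08928556112073571
t 19.60 Fx -0.26  x 85.5 mm  Fz 0.07
0.08829085147378565
t 19.95 Fx -0.55  x 85.5 mm  Fz 0.39
0.08729815125265257
```

```bash
python3 - <<'E'
from h import *
import glob
np.set_printoptions(precision=1,suppress=True)
p=env.camera_params("wrist");V=np.array(p["view"]);print("cam",-V[:3,:3].T@V[:3,3],"fx",p["fx"])
c=env.read_camera("wrist");cv2.imwrite("pics/w_19.99.png",c)
for f in sorted(glob.glob("pics/w_*.png")):
    i=cv2.imread(f).astype(int);m=(i[...,2]>140)&(i[...,1]<75)&(i[...,0]<75)
    ys,xs=np.where(m[230:300,280:370]);r=[ (y+230,int(xs[ys==y].min()+280),int(xs[ys==y].max()+280)) for y in range(ys.min(),ys.min()+34,4) if (ys==y).any()]
    print(f,r)
for z in(.1,.096,.092,.088):
    e=np.array([.959,.282,0])*.017;C=np.array([.597,.034,z]);n=np.array([-.282,.959,0])*.017
    print(z,"L",proj("wrist",C-e),"R",proj("wrist",C+e),"far",proj("wrist",C+n))
i=cv2.cvtColor(c,cv2.COLOR_BGR2GRAY)[280:300,316:328];print(i[:,0],i[:,10])
T=np.array(env.get_state()["tcp_pos"])
for dz in(0,.005,.01,.013):print(dz,proj("wrist",T+[0,0,dz]),"nearpad edge",proj("wrist",T+[-.282*.011,.959*.011,dz]))
E
```

```text
cam [0.6 0.1 0.3] fx 331.4658723417399
pics/w_16.10.png [(260, 315, 328), (264, 306, 337), (268, 300, 343), (272, 297, 346), (276, 294, 349), (280, 293, 350), (284, 293, 351), (288, 293, 351), (292, 294, 350)]
pics/w_16.55.png [(261, 314, 329), (265, 305, 338), (269, 300, 343), (273, 297, 346), (277, 294, 349), (281, 293, 350), (285, 293, 351), (289, 293, 351), (293, 294, 350)]
pics/w_17.00.png [(262, 313, 330), (266, 305, 338), (270, 300, 343), (274, 296, 347), (278, 294, 350), (282, 293, 350), (286, 292, 351), (290, 293, 352), (294, 294, 350)]
pics/w_17.55.png [(262, 328, 328), (266, 306, 337), (270, 300, 343), (274, 297, 346), (278, 294, 350), (282, 293, 350), (286, 293, 351), (290, 292, 352), (294, 293, 351)]
pics/w_18.00.png [(263, 314, 329), (267, 306, 338), (271, 300, 343), (275, 297, 346), (279, 294, 350), (283, 293, 351), (287, 293, 351), (291, 292, 352), (295, 293, 350)]
pics/w_18.45.png [(264, 314, 329), (268, 305, 338), (272, 300, 343), (276, 296, 347), (280, 293, 350), (284, 292, 351), (288, 293, 352), (292, 292, 352), (296, 293, 349)]
pics/w_19.99.png [(267, 314, 329), (271, 305, 338), (275, 299, 344), (279, 296, 347), (283, 293, 350), (287, 292, 351), (291, 299, 352), (295, 291, 353), (299, 344, 350)]
0.1 L [288.6 297. ] R [354.1 296.9] far [321.3 266.7]
0.096 L [289.3 293.4] R [353.4 293.3] far [321.3 263.7]
0.092 L [290.  289.9] R [352.7 289.9] far [321.3 260.8]
0.088 L [290.7 286.6] R [352.  286.6] far [321.3 258. ]
[92 91 91 91 77 66 64 65 65 66 65 69 81 93 96 95 97 95 96 95] [94 93 92 81 73 69 65 64 64 65 68 66 78 87 91 93 93 92 91 93]
0 [321.4 288.3] nearpad edge [321.4 270.1]
0.005 [321.4 292.4] nearpad edge [321.4 273.9]
0.01 [321.4 296.8] nearpad edge [321.4 277.8]
0.013 [321.4 299.6] nearpad edge [321.4 280.3]
```

The cap is still up (far edge row 267 matches z=0.100), so there is no contact yet. With the pads' 11 mm half-width, the tip row 292 puts the tips nearer 20-25 mm above the reported TCP. I'll keep lowering and watch the force.

```bash
python3 -m pendant '[{"fingers":0,"delta_pos":[0,0,1],"angular":[0,0,0]},{"fingers":0,"delta_pos":[0,0,1],"angular":[0,0,0]},{"fingers":0,"delta_pos":[0,0,0],"angular":[0,0,0]}]'>/dev/null; python3 g.py
python3 -m pendant '[{"fingers":0,"delta_pos":[0,0,1],"angular":[0,0,0]},{"fingers":0,"delta_pos":[0,0,1],"angular":[0,0,0]},{"fingers":0,"delta_pos":[0,0,0],"angular":[0,0,0]}]'>/dev/null; python3 g.py
python3 -m pendant '[{"fingers":0,"delta_pos":[0,0,1],"angular":[0,0,0]},{"fingers":0,"delta_pos":[0,0,1],"angular":[0,0,0]},{"fingers":0,"delta_pos":[0,0,0],"angular":[0,0,0]}]'>/dev/null; python3 g.py
```

```text
t 20.45 Fx -0.26  x 85.5 mm  Fz 0.15
0.08528870314762879
t 20.90 Fx -0.22  x 85.5 mm  Fz -0.23
0.08327185593694417
t 21.35 Fx 0.25  x 85.5 mm  Fz -0.10
0.0813015659573638
```

```bash
python3 - <<'E'
from h import *
np.set_printoptions(precision=4,suppress=True)
a=env.read_camera("scene");b=env.read_camera("wrist")
cv2.imwrite("pics/w_21.40.png",b)
T=np.array(env.get_state()["tcp_pos"]);print(T,env.get_state()["finger_gap"])
for dz in (0,.01,.02,.03):print(dz,proj("scene",T+[0,0,dz]),proj("wrist",T+[0,0,dz]),"near edge",proj("scene",T+[-.003,.0105,dz]),proj("wrist",T+[-.003,.0105,dz]))
br=np.clip(a.astype(float)*2.2,0,255).astype(np.uint8)
cv2.imwrite("pics/s7.png",np.hstack([cv2.resize(br[150:230,285:365],(480,480),interpolation=2),cv2.resize(b[250:330,290:343],(318,480),interpolation=2)]))
E
```

```text
[0.5974 0.0327 0.0813] -0.00029574217605767407
0 [323.9915 208.0928] [321.3982 288.2892] near edge [328.9292 211.9304] [321.5445 270.2503]
0.01 [324.1023 204.0688] [321.4139 296.8501] near edge [329.0868 207.9209] [321.5686 277.9894]
0.02 [324.2151 199.969 ] [321.4314 306.3903] near edge [329.2475 203.8355] [321.5956 286.6328]
0.03 [324.3301 195.7912] [321.4511 317.0878] near edge [329.4112 199.6719] [321.6259 296.3489]
```

View pics/s7.png

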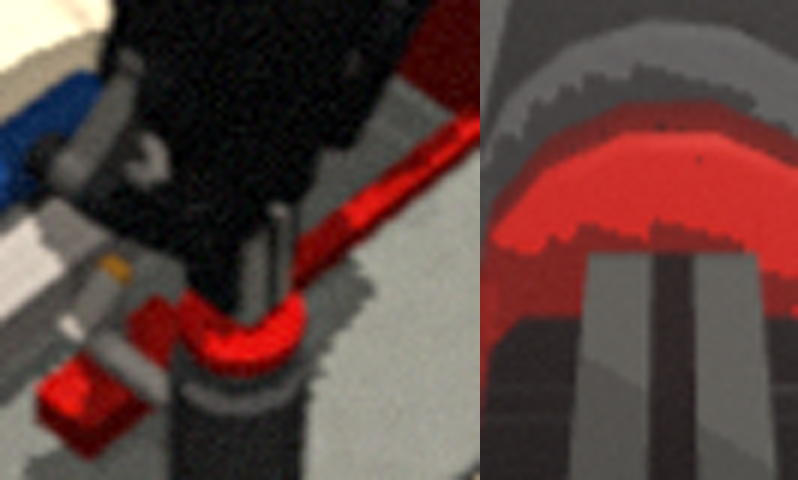

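The scene tip at (328,203) and wrist tip row 292 both put the real tips 20-25 mm above the reported TCP, at z≈0.10. Contact should come now, so 1 mm steps.

```bash
for f in 1; do python3 -m pendant '[{"fingers":0,"delta_pos":[0,0,1],"angular":[0,0,0]},{"fingers":0,"delta_pos":[0,0,0],"angular":[0,0,0]}]'>/dev/null; python3 g.py; done
python3 -m pendant '[{"fingers":0,"delta_pos":[0,0,1],"angular":[0,0,0]},{"fingers":0,"delta_pos":[0,0,0],"angular":[0,0,0]}]'>/dev/null; python3 g.py
python3 -m pendant '[{"fingers":0,"delta_pos":[0,0,1],"angular":[0,0,0]},{"fingers":0,"delta_pos":[0,0,0],"angular":[0,0,0]}]'>/dev/null; python3 g.py
python3 -m pendant '[{"fingers":0,"delta_pos":[0,0,1],"angular":[0,0,0]},{"fingers":0,"delta_pos":[0,0,0],"angular":[0,0,0]}]'>/dev/null; python3 g.py
```

```text
t 21.80 Fx 0.20  x 85.5 mm  Fz 0.12
0.0802900830269751
t 22.15 Fx 0.23  x 85.5 mm  Fz -0.41
0.0792697597314211
t 22.50 Fx 0.29  x 85.5 mm  Fz -0.01
0.07828929199313463
t 22.85 Fx -0.04  x 85.5 mm  Fz -0.61
0.0772805515341973
```

```bash
python3 -m pendant '[{"fingers":0,"delta_pos":[0,0,1],"angular":[0,0,0]},{"fingers":0,"delta_pos":[0,0,0],"angular":[0,0,0]}]'>/dev/null; python3 g.py
python3 -m pendant '[{"fingers":0,"delta_pos":[0,0,1],"angular":[0,0,0]},{"fingers":0,"delta_pos":[0,0,0],"angular":[0,0,0]}]'>/dev/null; python3 g.py
python3 -m pendant '[{"fingers":0,"delta_pos":[0,0,1],"angular":[0,0,0]},{"fingers":0,"delta_pos":[0,0,0],"angular":[0,0,0]}]'>/dev/null; python3 g.py
python3 -m pendant '[{"fingers":0,"delta_pos":[0,0,1],"angular":[0,0,0]},{"fingers":0,"delta_pos":[0,0,0],"angular":[0,0,0]}]'>/dev/null; python3 g.py
python3 - <<'E'
from h import *
c=env.read_camera("wrist");cv2.imwrite("pics/w_24.png",c)
i=c.astype(int);m=(i[...,2]>140)&(i[...,1]<75)&(i[...,0]<75)
ys,xs=np.where(m[230:300,280:370]);print("far edge row",ys.min()+230)
for z in(.1,.096,.092):print(z,proj("wrist",np.array([.597-.0048,.034+.0163,z])))
E
```

```text
t 23.20 Fx -0.10  x 85.5 mm  Fz 0.06
0.0762689619173251
t 23.55 Fx -0.42  x 85.6 mm  Fz 3.36
0.07561821948468883
t 23.90 Fx -0.83  x 85.6 mm  Fz 3.97
0.07442859561357465Traceback (most recent call last):
  File "g.py", line 1, in <module>
    from h import *;feel(3);print(env.get_state()["tcp_pos"][2]);
                    ~~~~^^^
  File "h.py", line 27, in feel
    env.read_camera("top");s=env.get_state();L.append([np.dot(e,s["wrist_force"][:2]),np.dot(e,np.array(s["tcp_pos"][:2])-[.537,-.065])*1000,s["wrist_force"][2]])
    ~~~~~~~~~~~~~~~^^^^^^^
ValueError: 200 camera calls are used up
Traceback (most recent call last):
ValueError: 200 camera calls are used up
```

The cameras are used up, because my averaging cost one call per sample. But contact has been made at TCP z≈0.0762, with about 3.4-4 N. I finish the press on force alone.

```bash
python3 -c '
from h import *
s=env.get_state();print(s["clock"],s["tcp_pos"][2],s["wrist_force"])'
R='tcp_pos|wrist'; python3 -m pendant '[{"fingers":0,"delta_pos":[0,0,0.5],"angular":[0,0,0]}]'|grep -E $R; python3 -m pendant '[{"fingers":0,"delta_pos":[0,0,0.5],"angular":[0,0,0]}]'|grep -E $R;python3 -m pendant '[{"fingers":0,"delta_pos":[0,0,0.5],"angular":[0,0,0]}]'|grep -E $R;python3 -m pendant '[{"fingers":0,"delta_pos":[0,0,0.5],"angular":[0,0,0]}]'|grep -E $R
```

```text
24.2 0.07294587599910743 [0.13692767 0.65658779 0.2994927 ]
tcp_pos: [0.5975, 0.0327, 0.0727]
wrist_force: [-0.1, 0.2, 2.2]
tcp_pos: [0.5975, 0.0327, 0.0722]
wrist_force: [-0.4, 1.0, 1.7]
tcp_pos: [0.5975, 0.0327, 0.0716]
wrist_force: [0.5, -0.2, 0.5]
tcp_pos: [0.5971, 0.0326, 0.0709]
wrist_force: [-0.1, -0.1, -0.5]
```

```bash
R='wrist'; Z='[{"fingers":0,"delta_pos":[0,0,0],"angular":[0,0,0]}]'
python3 -m pendant '[{"fingers":0,"delta_pos":[0,0,0],"angular":[0,0,0]}]'|grep $R;python3 -m pendant '[{"fingers":0,"delta_pos":[0,0,0],"angular":[0,0,0]}]'|grep $R;python3 -m pendant '[{"fingers":0,"delta_pos":[0,0,1],"angular":[0,0,0]}]'|grep $R;python3 -m pendant '[{"fingers":0,"delta_pos":[0,0,0],"angular":[0,0,0]}]'|grep $R;python3 -m pendant '[{"fingers":0,"delta_pos":[0,0,1],"angular":[0,0,0]}]'|grep $R;python3 -m pendant '[{"fingers":0,"delta_pos":[0,0,0],"angular":[0,0,0]}]'|grep $R;python3 -m pendant '[{"fingers":0,"delta_pos":[0,0,0],"angular":[0,0,0]}]'|grep -E "wrist|tcp"
```

```text
wrist_force: [0.8, 0.8, 0.8]
wrist_force: [-2.0, -0.3, 2.7]
wrist_force: [-1.3, 0.4, 1.6]
wrist_force: [-2.0, 0.3, 1.1]
wrist_force: [-0.6, -0.8, 2.1]
wrist_force: [-1.9, 0.9, 2.0]
tcp_pos: [0.5973, 0.0327, 0.0693]
wrist_force: [-1.6, 0.3, 2.4]
```

The press went about 7 mm deep. The force fell from 4 N to about 2 N partway (return spring only), which suggests it fired. I lift off, then check blind with a light touch on top of the handle at its draw-0 position.

```bash
python3 -m pendant '[{"fingers":0,"delta_pos":[0,0,-3],"angular":[0,0,0]},{"fingers":0,"delta_pos":[0,0,-5],"angular":[0,0,0]},{"fingers":0,"delta_pos":[0,0,-20],"angular":[0,0,0]},{"fingers":0,"delta_pos":[0,0,-30],"angular":[0,0,0]},{"fingers":0,"delta_pos":[0,0,-30],"angular":[0,0,0]},{"fingers":0,"delta_pos":[-26,-27,0],"angular":[0,0,0]},{"fingers":0,"delta_pos":[-26,-28,0],"angular":[0,0,0]},{"fingers":0,"delta_pos":[-26,-28,0],"angular":[0,0,0]},{"fingers":0,"delta_pos":[0,0,0],"angular":[0,0,0]},{"fingers":0,"delta_pos":[0,0,0],"angular":[0,0,0]}]'
python3 - <<'E'
from h import *
np.set_printoptions(precision=3,suppress=True)
go([.54,-.064,.114],np.radians(16.4))
E
```

```text
clock: 26.3
tcp_pos: [0.54, -0.0662, 0.1578]
orientation: [0.0, 0.6, 0.8, 0.0]
wrist_force: [0.4, 0.2, -0.4]
finger_gap: 0.0001
clk 26.3 shift mm (tool) [ 2.145  0.598 43.784] turn [ 0.001  0.    -0.002] F [ 0.421  0.208 -0.372] tcp [ 0.54  -0.066  0.158]
```

```bash
python3 -m pendant '[{"fingers":0,"delta_pos":[2,0,15],"angular":[0,0,0]},{"fingers":0,"delta_pos":[0,0,15],"angular":[0,0,0]},{"fingers":0,"delta_pos":[0,0,10],"angular":[0,0,0]},{"fingers":0,"delta_pos":[0,0,0],"angular":[0,0,0]}]'|grep -E "tcp|wrist"
python3 -m pendant '[{"fingers":0,"delta_pos":[0,0,2],"angular":[0,0,0]},{"fingers":0,"delta_pos":[0,0,0],"angular":[0,0,0]}]'|grep -E "tcp|wrist"
python3 -m pendant '[{"fingers":0,"delta_pos":[0,0,2],"angular":[0,0,0]},{"fingers":0,"delta_pos":[0,0,0],"angular":[0,0,0]}]'|grep -E "tcp|wrist"
python3 -m pendant '[{"fingers":0,"delta_pos":[0,0,1],"angular":[0,0,0]},{"fingers":0,"delta_pos":[0,0,0],"angular":[0,0,0]}]'|grep -E "tcp|wrist"
```

```text
tcp_pos: [0.5386, -0.0625, 0.1158]
wrist_force: [-0.5, 0.6, 0.1]
tcp_pos: [0.5398, -0.0635, 0.1157]
wrist_force: [-0.3, -0.4, 1.1]
tcp_pos: [0.5394, -0.0637, 0.1135]
wrist_force: [-0.2, -0.1, -0.1]
tcp_pos: [0.5392, -0.0637, 0.1123]
wrist_force: [0.7, -0.4, 0.0]
```

```bash
python3 -m pendant '[{"fingers":0,"delta_pos":[0,0,0.7],"angular":[0,0,0]},{"fingers":0,"delta_pos":[0,0,0],"angular":[0,0,0]}]'|grep -E "tcp|wrist"
python3 -m pendant '[{"fingers":0,"delta_pos":[0,0,0.5],"angular":[0,0,0]},{"fingers":0,"delta_pos":[0,0,0],"angular":[0,0,0]}]'|grep -E "tcp|wrist"
```

```text
tcp_pos: [0.5392, -0.0637, 0.1115]
wrist_force: [0.5, -0.5, -0.0]
tcp_pos: [0.5393, -0.0637, 0.1111]
wrist_force: [-1.0, 0.4, 0.1]
```

```bash
python3 -m pendant '[{"fingers":0,"delta_pos":[0,0,0.5],"angular":[0,0,0]},{"fingers":0,"delta_pos":[0,0,0],"angular":[0,0,0]}]'|grep -E "tcp|wrist"
```

```text
tcp_pos: [0.5395, -0.0636, 0.111]
wrist_force: [-0.5, 0.5, 3.6]
```

A 3.6 N contact came at TCP z=0.111, exactly where the handle's top should be at draw 0, so it fired. I retreat and hand in.

```bash
python3 -m pendant '[{"fingers":0,"delta_pos":[0,0,-3],"angular":[0,0,0]},{"fingers":0,"delta_pos":[0,0,-20],"angular":[0,0,0]},{"fingers":0,"delta_pos":[0,0,-35],"angular":[0,0,0]},{"fingers":0,"delta_pos":[0,0,-35],"angular":[0,0,0]},{"fingers":0,"delta_pos":[0,0,0],"angular":[0,0,0]},{"fingers":0,"delta_pos":[0,0,0],"angular":[0,0,0]},{"fingers":0,"delta_pos":[0,0,0],"angular":[0,0,0]},{"fingers":0,"delta_pos":[0,0,0],"angular":[0,0,0]},{"fingers":0,"delta_pos":[0,0,0],"angular":[0,0,0]}]' && python3 -c 'from workcell import env;print(env.hand_in())'
```

```text
clock: 28.8
tcp_pos: [0.5385, -0.0635, 0.2024]
orientation: [-0.001, 0.599, 0.801, -0.0]
wrist_force: [0.7, -0.3, -0.3]
finger_gap: 0.0002
the job is handed in; nothing more can be done
None
```

The driver was cocked and fired, and I handed the job in at 28.8 s. I could not see at the end whether the pin is fully home or the button came back up.

**Cocking:** I hooked the black handle between the open fingers and drew it back in small steps until the button snapped up. I went about 1 mm further before easing off. The pull then vanished, and with the hand off the pictures showed the striker held back and the button up. The tail stayed at least about 1 mm short of the rubber buffer in every picture I measured.

**Firing:** I pressed the red button about 7 mm. The force peaked at about 4 N, then dropped to about 2 N when the sear let go. The handle was clear of the robot at that point.

**Final checks:**
- **Striker:** a light touch (3.6 N) met the handle's top at its draw-0 position, so the striker is forward. The hand then lifted clear and read about zero force.
- **Pin and button:** all 200 camera calls were used up just before the shot, because my force averaging cost one per sample. The pin being home is inferred from the full shot, and the button being up from its return spring.
- **Finger tips:** the closed tips met the button about 24 mm higher than the reported TCP, not at it as the description says. I pressed by force and by the camera measurements instead.
- **Spray can, tub and hammer:** the arm did not go near them, but I did not look at them again after firing.

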